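Lock the rotary sample stage

ROBOT

A 6-joint arm with a two-finger parallel gripper is mounted at the origin on the work surface. World frame = base frame: x ahead of the robot, y to its left, z up, the work surface at z = 0. Lengths are in mm, angles in rad, forces in N, time in s.
With the tool pointing down it reaches from about 300 to 775 mm from the base axis. Payload 14.6 kg.
Tool frame: the origin (TCP) lies at the very end of the fingers, on their centre line; the grasp point (between the pads) lies 19 mm behind it; z points along the fingers, y is the line along which they close (so a half turn about z gives the same grasp; the last joint's range is limited). The gripper opens to 94 mm and grips with 3 to 60 N. Pads are 16 mm wide; open, the fingers measure 119 mm over their backs; the gripper's body (75 mm by 177 mm) begins 78 mm behind the grasp point.
Start: joints at [-1.257, 0.3, 1.521, -0, 1.321, -0.067], TCP at [204.407, -510.595, 205.446] pointing down, gripper open.
Joint ranges: [-3.03, 3.03], [-0.79, 2.21], [0.23, 2.52], [-1.04, 4.18], [0, 3.07], [-2.55, 2.55]. Speed limits (rad/s): [2.22, 2.22, 2.57, 3.14, 3.14, 3.14].

INTERFACE

Orientations are given as [roll, pitch, yaw] about the fixed x, y, z axes, in that order (R = Rz(yaw) Ry(pitch) Rx(roll)).
In Python, from cell import manip, optics gives the robot as it stands.
- The arm moves only by the shell command python3 -m crank 'ROWS' [FORCE]. ROWS is JSON, a list of rows, each a list of 7 numbers: the opening in per cent of the stroke, from 0 (shut) to 100 (fully open), then the shift along the tool's x, y, z in mm, then the turn, a rotation vector about the tool's x, y, z in rad. A call has 1 to 10 rows; each row is the pose to reach, as a shift and turn from the pose commanded when the call began, along the tool's axes at that moment; what a row does not reach only later rows make up. A row lasts 1/10 s, in which the tool goes at most 50 mm and 8.59 degrees, less where a joint would pass 70% of its speed; a pose out of reach is approached as far as the arm can. A call with a gripper value outside its range is refused whole. The fingers move at their own pace and stop on an object; FORCE is the grip in N (left out, the last holds). Time passes only in rows, so rows that repeat a pose let the fingers close. It gives the time, the measured TCP pose, the force, the opening and the grip force at its end, in the units of the state.
- manip.read_state(): the state, without advancing time (a new reading comes with each control period).
- optics.camera(name): name is "scene" or "top" or "wrist"; returns (picture, depth): 420x560x3 uint8, red, green, blue; 420x560 float32, mm along the optical axis (not along the pixel's ray), 0 where there is no reading.
- optics.calibration(name): a dict with "camera_matrix" (3x3 intrinsics, pixels), "k1" (the pictures are not rectified: a ray, as slopes to the right and down, at radius r is drawn at 1 + k1 r^2 times it, then the intrinsics apply), "R" (3x3) and "t" (3): a world point X has camera coordinates R X + t. Camera axes: x right, y down, z forward; pixel columns grow to the right and rows downward; lengths in mm; the calibration is good to about 2 mm. A picture is of the moment at which its call begins: read the wrist's pose just before it. calibration takes no time and is no camera call; for the wrist camera it gives the pose at the moment of the call.
- manip.sign_off(): hands the job in; it is judged then, once.
The state is a dict: "clock": time; "joints": joint angles; "qd": joint speeds; "effort": joint torques, N m; "eef_pos": TCP position; "eef_rot": TCP orientation; "wrist_force": force on the tool from outside, world axes, zero at the start; "moment": the same for the moment, N m; "finger_gap": finger opening in mm; "finger_force": force on a finger pad.
Only numpy, scipy, OpenCV 4.12 (cv2) and the standard library are available. Lean on these libraries where they do the work, as an engineer would, in place of code of your own. Each camera call takes 0.05 s, during which the arm holds its last target. There are 200 camera calls.

TASK

Lock the blue rotary stage on the optical table: push its orange post round with a fingertip until the slot across the disc lines up with the brass bar, then push the bar by its tail end through the slot until it stops, fully home in the steel receiver on the far side. Only push, gently, with no squeezing or hard ramming; do not lift the bar out of its guide, leave all the loose things around it where they are, and finish clear of everything.

Things in the scene. Friction and masses are not known exactly. Their poses are not given: they have to be found in the camera images.
- lock_base: Black base plate fixed to the table, 235 x 100 mm, 10 mm thick, carrying guide, disc and receiver. Origin: at table level on the disc's axis. Its +x is the direction in which the bar is pushed; z up. The plate spans x = -165 to +70, y = -50 to +50 mm. Along y = 0 runs a steel bed (44 mm wide, x = -165 to -46, top 14 mm above the table) on which the bar lies.
- guide_rear (a point): Middle of the guide's rear (tail-side) end, at bed height, 14 mm above the table; axes as lock_base. Two steel guide walls stand either side of the bar from here 48 mm forward: 12 mm thick, inner faces 21 mm apart, open above, tops 34 mm above the table.
- stop_face (a point): Centre of the receiver's back wall, 57 mm beyond the disc's axis, 26 mm above the table, where the bar's nose comes to rest. The receiver is a steel pocket on the base, open above and towards the disc, 13 mm deep, 23 mm wide inside, 36 mm high.
- stage_disc (a joint): Angle (rad) of the blue disc about its vertical axis, counter-clockwise from above. 0 and pi both line the slot up with the bar (either serves); starts between 0.45 and 2.69, can turn from -0.6 to 3.74. Stays where left: friction about 0.06 N m, no spring. Out of line, the disc blocks the bar; the bar's tapered nose pulls the slot in over about the last 0.1 rad.
- slot_mid (a point): Middle of the slot, on the disc's axis, at the height of the disc's top, 38 mm above the table. x axis along the slot, z up; turns with the disc. Blue disc 80 mm across; straight slot 22 mm wide right across it, with a white floor 13 mm above the table.
- post_top (a point): Centre of the top of the orange post on the disc, 67 mm above the table. The post is upright, 10 to 11 mm in diameter, rises 29 mm above the disc's top, and stands 27 mm from the disc's axis, square to the slot (along slot_mid's +y).
- lock_bar: Loose brass bar 154 mm long, 18 wide, 24 high, about 0.2 kg, lying in the guide, top 38 mm above the table. Origin: middle of the underside; x towards its tapered nose (6 mm wide at the tip, taper 16 mm long), z up. Nose tip at x = +77, tail at -77 mm. Starts with the nose 6 to 18 mm short of the disc. Fully home: origin at x = -20 mm in lock_base, tail 3 mm behind guide_rear.
- bar_tail (a point): Centre of the flat tail face of the bar, 12 mm above its underside (26 mm above the table). Push here, along lock_base's +x.
- post_holder: Bystander, loose: upright black post holder, 32 mm foot, 25 mm diameter, 60 mm high, beside the disc on the far side of the base. Origin: centre of underside.
- brass_adapter: Bystander, loose: small upright brass adapter, 18 mm diameter, 26 mm high, beside the bar on the robot's side. Origin: centre of underside.
- hex_driver: Bystander, loose: hand driver with red handle, 150 mm long, lying beside the base on the far side. Origin: its middle on the table.
- preamp_box: Bystander, loose: white box 50 x 85 x 24 mm. Origin: centre of underside.
- screw_jar: Bystander, loose: clear jar with blue cap, 48 mm diameter, 55 mm high. Origin: centre of underside.
- lens_mount: Bystander, loose: lens in a black square frame on a post and foot, 92 mm high. Origin: centre of underside.
- slide_stage: Bystander, loose: black translation stage, 60 x 60 x 38 mm with a steel micrometer. Origin: centre of underside.

How it is judged (in metres and radians):
On the way:
1. the slot is lined up with the bar (within 0.12 rad) (angle between the x axis of slot_mid and the x axis of lock_base, either way round below 0.12 rad), for 0.1 s.
At the end, for the whole second after the job is handed in: The bar lies through the slot, within 5 mm of its stop in the receiver, flat in its guide (within 4 mm sideways, 5 mm in height, 0.06 rad), the slot in line with it (0.12 rad), and at rest (x of lock_bar in the frame of lock_base between -0.0255 and -0.015 m and y of lock_bar in the frame of lock_base between -0.004 and 0.004 m and z of lock_bar in the frame of lock_base between 0.009 and 0.019 m and angle between the x axis of lock_bar and the x axis of lock_base, either way round below 0.06 rad and angle between the x axis of slot_mid and the x axis of lock_base, either way round below 0.12 rad and linear speed of lock_bar below 0.01 m/s); the robot touches nothing.
It fails at once if the bar is lifted in its guide by more than 10 mm or tipped by more than 0.15 rad (z of lock_bar in the frame of lock_base above 0.024 m or angle between lock_bar's own z axis and vertical above 0.15 rad).
It fails at once if the fingers squeeze or ram the bar (over 35 N) or the disc, its post or the base (over 35 N) (contact force between the fingers and lock_bar above 35 N or contact force between the fingers and lock_base above 35 N).
It fails at once if a bystander is moved by more than 25 mm (distance of any of post_holder, brass_adapter, hex_driver, preamp_box, screw_jar, lens_mount, slide_stage from where it was at the start of the episode above 0.025 m).
It also fails if it takes over 51 s, if anything falls off the work surface, if the arm or the gripper's body presses on something with over 40 N, if the wrist force passes 120 N, or if a joint passes its speed limit or range.

## Working session

There is one attempt and no reset: what is moved stays moved. The work goes in short steps, Python scripts to look and compute and a shell command to move; the robot and the scene stay as the last step left them, time stands still between calls to the robot, and variables do not carry over. Pictures are saved under pics/ and viewed, at most 10 in all, crops included, and the job is handed in when it is done.

```bash
mkdir -p pics; ls
cat > h.py <<'E'
import numpy as np, cv2
from cell import manip, optics
from scipy.spatial.transform import Rotation as Ro
def cloud(n):
    im,d=optics.camera(n); c=optics.calibration(n); K=np.array(c['camera_matrix']);R=np.array(c['R']);t=np.array(c['t'])
    v,u=np.mgrid[0:d.shape[0],0:d.shape[1]].astype(float)
    p=cv2.undistortPoints(np.stack([u.ravel(),v.ravel()],1)[:,None],K,np.array([c['k1'],0,0,0,0.]))[:,0]
    P=np.c_[p,np.ones(len(p))]*d.reshape(-1,1)
    W=(P-t)@R
    W[d.ravel()==0]=np.nan
    return im,W.reshape(d.shape+(3,))
def save(im,n): cv2.imwrite('pics/'+n,im[...,::-1])
E
python3 - <<'E'
from h import *
for n in('top','scene'):
    im,W=cloud(n); np.savez(n+'.npz',im=im,W=W); save(im,n+'.png')
print(manip.read_state())
E
```

```text
pics
{'clock': 0.1, 'joints': array([-1.25660836e+00,  3.00360983e-01,  1.52152496e+00,  2.50529717e-05,
        1.32068721e+00, -6.65881099e-02]), 'qd': array([-0.00151905, -0.00188001, -0.00372305,  0.00275622, -0.00019262,
        0.00017128]), 'effort': array([ 2.22093763e-04, -5.32647264e+01, -3.53288341e+01,  7.09003466e-02,
        2.35021318e-02, -4.25837345e-05]), 'eef_pos': array([ 204.33960773, -510.3803469 ,  204.97047222]), 'eef_rot': array([-3.14061594e+00, -8.94549288e-05,  3.80769823e-01]), 'wrist_force': array([-0.02895772, -0.026505  , -0.28269866]), 'moment': array([-0.02786506,  0.00775482,  0.01367069]), 'finger_force': 0.0, 'finger_gap': 94.31083554217224}
```

View pics/top.png

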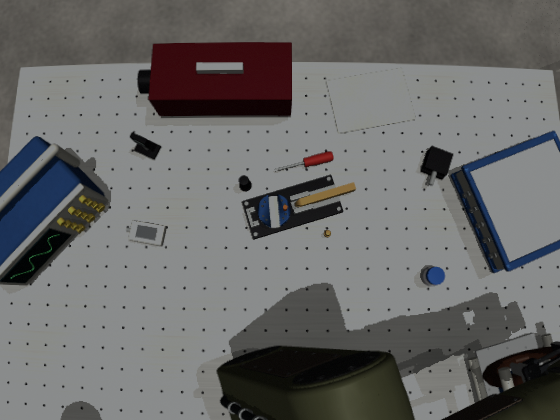

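View pics/scene.png

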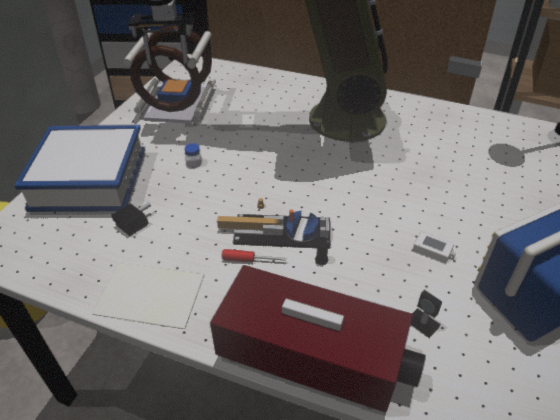

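The top view shows the disc at about (273,211) with the orange post at about (285,207). The bar runs right from there to its tail at about (354,187), the adapter is at (327,232), the holder at (245,183) and the driver at (305,162). Next I'll measure these.

Run:
```python
from h import *
z=np.load('top.npz'); im,W=z['im'],z['W']
hsv=cv2.cvtColor(im,cv2.COLOR_RGB2HSV).astype(int)
def roi(u0,u1,v0,v1):
    m=np.zeros(im.shape[:2],bool); m[v0:v1,u0:u1]=1; return m
Z=W[...,2]
def rep(n,m):
    P=W[m]; P=P[~np.isnan(P[:,0])]; print(n,len(P),np.median(P,0).round(1),P.min(0).round(1),P.max(0).round(1)); return P
H,S,V=[hsv[...,i] for i in range(3)]
b=rep('disc',roi(250,300,185,235)&(H>100)&(H<130)&(S>100)&(Z>30)&(Z<48))
print('circle',cv2.minEnclosingCircle(b[:,:2].astype(np.float32)))
o=rep('post',roi(270,300,190,225)&((H<14)|(H>170))&(S>130)); 
p=rep('bar',roi(290,362,178,212)&(H>12)&(H<30)&(S>90)&(Z>25))
c,s,a=cv2.minAreaRect(p[:,:2].astype(np.float32)); print(c,s,a)
print(cv2.boxPoints((c,s,a)))
q=p[:,:2]-p[:,:2].mean(0); print('dir',np.linalg.svd(q,full_matrices=0)[2][0])
w=rep('slot',roi(258,290,195,230)&(S<40)&(V>150)&(Z<30))
q=w[:,:2]-w[:,:2].mean(0); print('slotdir',np.linalg.svd(q,full_matrices=0)[2][0],w[:,:2].mean(0))
pl=roi(238,348,172,242)&(V<60)&(Z>2)&(Z<20); P=rep('plate',pl)
rep('adapter',roi(320,335,224,240)&(S>80)); rep('holder',roi(236,255,172,193)&(V<60)&(Z>20))
rep('driver',roi(272,336,148,175)&(S>80))
big=cv2.resize(im[165:245,230:370],None,fx=5,fy=5,interpolation=cv2.INTER_CUBIC); save(big,'crop.png')
```

```text
disc 465 [537.4  45.5  39.5] [500.7  -5.1  30.1] [578.8  72.1  47.3]
circle ((539.9180908203125, 32.923038482666016), 40.11960983276367)
post 20 [541.4   4.9  66.9] [537.1   2.3  45.7] [546.8   9.6  72.3]
bar 478 [578.6 -92.8  39.2] [ 551.4 -166.5   25. ] [606.8 -19.6  46.6]
(578.626708984375, -92.01429748535156) (18.61063003540039, 152.94097900390625) 17.284276962280273
[[ 547.02124   -21.76176 ]
 [ 592.4619   -167.79628 ]
 [ 610.2322   -162.26683 ]
 [ 564.7915    -16.232315]]
dir [ 0.29816102 -0.95451559]
  return _methods._mean(a, axis=axis, dtype=dtype,
  ret = um.true_divide(
Traceback (most recent call last):
ValueError: zero-size array to reduction operation minimum which has no identity
```

```bash
cat >> h.py <<'E'
L=np.array([540.,33.]); A=np.arctan2(.955,-.296)
def wl(lx,ly,L=L,A=A): return L+np.array([np.cos(A)*lx-np.sin(A)*ly,np.sin(A)*lx+np.cos(A)*ly])
def row(xyz,yaw):
    s=manip.read_state(); R=Ro.from_euler('xyz',s['eef_rot']); T=Ro.from_euler('xyz',[np.pi,0,yaw])
    return np.r_[R.inv().apply(np.array(xyz)-s['eef_pos']).round(1),(R.inv()*T).as_rotvec().round(3)].tolist()
E
python3 - <<'E'
from h import *
z=np.load('top.npz'); im=z['im']
big=cv2.resize(im[165:245,230:370],None,fx=5,fy=5,interpolation=cv2.INTER_CUBIC); save(big,'crop.png')
print(row([590,0,210],3.19))
E
```

```text
[547.7, -330.5, -4.7, -0.0, -0.001, -2.809]
```

View pics/crop.png

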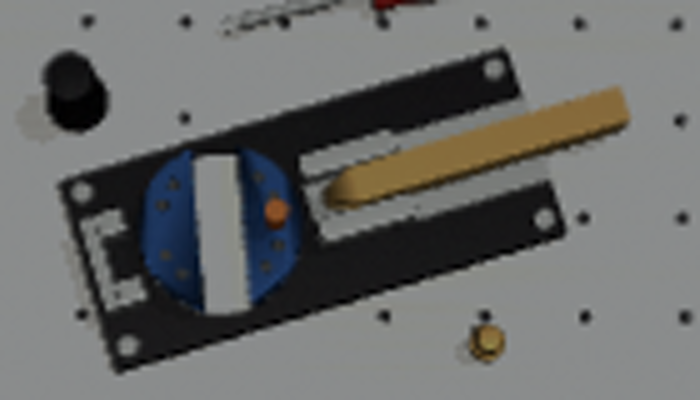

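The crop agrees with the measurements: the post is on the tail side of the disc, and the slot is about 75° off. I'll move above the disc with the fingers shut.

```bash
python3 -m crank '[[0,50,-30,0,0,0,-0.14],[0,95,-60,-5,0,0,-0.28],[0,140,-90,-5,0,0,-0.42],[0,185,-120,-5,0,0,-0.56],[0,230,-145,-5,0,0,-0.7],[0,275,-170,-5,0,0,-0.84],[0,320,-195,-5,0,0,-0.98],[0,365,-220,-5,0,0,-1.12],[0,410,-247,-5,0,0,-1.26],[0,455,-274,-5,0,0,-1.4]]' 20; python3 -c "
from h import *
print(row([590,0,210],3.19))"
```

```text
clock: 1.1
eef_pos: [506.7, -110.2, 210.3]
eef_rot: [-3.141, -0.0, 1.787]
wrist_force: [0.3, -0.8, 0.1]
finger_gap: 17.6
finger_force: 0.0
[89.7, 105.0, 0.3, -0.0, -0.0, -1.403]
```

```bash
python3 -m crank '[[0,20,20,0,0,0,-0.14],[0,40,40,0,0,0,-0.28],[0,55,60,0,0,0,-0.42],[0,70,80,0,0,0,-0.56],[0,80,95,0,0,0,-0.7],[0,90,105,0,0,0,-0.84],[0,90,105,0,0,0,-0.98],[0,90,105,0,0,0,-1.12],[0,90,105,0,0,0,-1.26],[0,90,105,0,0,0,-1.4]]'; python3 -c "
from h import *
im,W=cloud('wrist');np.savez('w1.npz',im=im,W=W);save(im,'w1.png')
hsv=cv2.cvtColor(im,cv2.COLOR_RGB2HSV).astype(int);H,S,V=[hsv[...,i] for i in range(3)];Z=W[...,2]
m=(H>100)&(H<130)&(S>100)&(Z>34)&(Z<42);b=W[m];print('disc',len(b),b.min(0),b.max(0),cv2.minEnclosingCircle(b[:,:2].astype(np.float32)))
m=((H<14)|(H>170))&(S>130)&(Z>62)&(Z<72);b=W[m];print('post',len(b),np.median(b,0) if len(b) else 0)
print(manip.read_state()['eef_pos'])
"
```

```text
clock: 2.1
eef_pos: [589.6, -2.2, 210.0]
eef_rot: [3.142, -0.001, -3.097]
wrist_force: [-0.5, 0.2, -0.4]
finger_gap: 0.4
finger_force: 0.0
disc 3157 [498.67952833  -7.5382001   34.01031164] [609.0231761  108.8458426   41.63347591] ((553.6558227539062, 54.750389099121094), 67.65135955810547)
post 114 [540.47769842   4.64651134  66.50875206]
[589.60626195  -2.21744188 210.02704682]
```

View pics/w1.png

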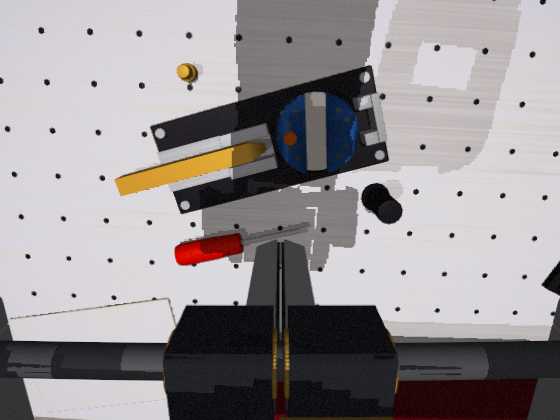

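The wrist view agrees: disc at (316,132), post at (290,138), bar tail at (118,187), fingers shut at the bottom centre. Now a tighter fit.

Run:
```python
from h import *
z=np.load('w1.npz'); im,W=z['im'],z['W']
hsv=cv2.cvtColor(im,cv2.COLOR_RGB2HSV).astype(int);H,S,V=[hsv[...,i] for i in range(3)];Z=W[...,2]
r=np.zeros(Z.shape,bool); r[85:180,270:365]=1
b=W[r&(H>100)&(H<130)&(S>100)&(Z>36)&(Z<40)]; e=cv2.minEnclosingCircle(b[:,:2].astype(np.float32)); print(len(b),e,(b.min(0)+b.max(0))/2)
r[:]=0; r[130:205,105:275]=1
p=W[r&(H>12)&(H<30)&(S>120)&(Z>34)&(Z<42)][:,:2].astype(np.float32)
c,s,a=cv2.minAreaRect(p); print('bar',c,s,a,cv2.boxPoints((c,s,a)).round(1).tolist())
d=np.array(e[0])-np.array(c); print('ang bar->disc',np.arctan2(d[1],d[0]))
t=np.arctan2(4.6-e[0][1],540.5-e[0][0]); print('post r',np.hypot(4.6-e[0][1],540.5-e[0][0]),'stage',t-np.pi/2-A+2*np.pi)
```

```text
3046 ((537.842529296875, 31.970521926879883), 40.03927993774414) [537.72104363  31.67855635  37.95360172]
bar (577.9608154296875, -91.98603820800781) (18.386276245117188, 154.08900451660156) 17.832420349121094 [[545.5999755859375, -21.5], [592.7999877929688, -168.10000610351562], [610.2999877929688, -162.5], [563.0999755859375, -15.800000190734863]]
ang bar->disc 1.8838048540511458
post r 27.49922946352825 stage 1.367027480410746
```

```bash
sed -i 's/^L=.*/L=np.array([538.3,32.2]); A=1.879/' h.py
cat >> h.py <<'E'
def fing(s,d):
    f=s+np.pi/2; c,n=np.cos(f),np.sin(f); return wl(27*c-d*n,27*n+d*c)
E
python3 -c "
from h import *
p=fing(1.36,22); print(p)
print(row([*p,100],A+1.36)); print(row([*p,47],A+1.36))"
```

```text
[562.82155373   7.46756376]
[26.1, 11.1, 110.0, 0.0, -0.001, -0.044]
[26.1, 11.1, 163.0, 0.0, -0.001, -0.044]
```

```bash
python3 -m crank '[[0,26,11,30,0,0,-0.044],[0,26,11,70,0,0,-0.044],[0,26,11,110,0,0,-0.044],[0,26,11,130,0,0,-0.044],[0,26,11,147,0,0,-0.044],[0,26,11,158,0,0,-0.044],[0,26,11,163,0,0,-0.044],[0,26,11,163,0,0,-0.044]]'; python3 -c "
from h import *
print(row([*fing(1.36,14),47],A+1.36))
for s in np.arange(1.22,-.03,-.14): print(round(s,2),row([*fing(s,13.25),47],A+s))"
```

```text
clock: 2.95
eef_pos: [563.3, 7.7, 47.2]
eef_rot: [3.142, -0.0, -3.059]
wrist_force: [0.7, 0.8, 0.3]
finger_gap: 0.4
finger_force: 0.0
[8.5, -0.4, 0.3, 0.0, -0.0, -0.015]
1.22 [13.1, -2.0, 0.3, 0.0, -0.0, 0.125]
1.08 [17.1, -3.1, 0.3, -0.0, -0.0, 0.265]
0.94 [21.3, -3.6, 0.3, -0.0, -0.0, 0.405]
0.8 [25.5, -3.5, 0.3, -0.0, -0.0, 0.545]
0.66 [29.7, -2.9, 0.3, -0.0, -0.0, 0.685]
0.52 [33.7, -1.6, 0.3, -0.0, -0.0, 0.825]
0.38 [37.5, 0.2, 0.3, -0.0, -0.0, 0.965]
0.24 [41.0, 2.5, 0.3, -0.0, -0.0, 1.105]
0.1 [44.2, 5.2, 0.3, -0.0, -0.0, 1.245]
```

```bash
python3 -m crank '[[0,8.5,-0.5,0,0,0,-0.015],[0,13,-2,0,0,0,0.125],[0,17,-3,0,0,0,0.265],[0,21,-3.5,0,0,0,0.405],[0,25.5,-3.5,0,0,0,0.545],[0,29.5,-3,0,0,0,0.685],[0,33.5,-1.5,0,0,0,0.825],[0,37.5,0,0,0,0,0.965],[0,41,2.5,0,0,0,1.105],[0,44,5,0,0,0,1.245]]'; python3 -c "
from h import *
for s in (.05,0,-.03): print(row([*fing(s,13.25),47],A+s))
im,W=cloud('top');save(cv2.resize(im[165:245,230:370],None,fx=5,fy=5,interpolation=cv2.INTER_CUBIC),'t2.png')"
```

```text
clock: 3.95
eef_pos: [519.2, 8.8, 48.5]
eef_rot: [3.14, 0.001, 1.974]
wrist_force: [3.4, -2.2, -0.8]
finger_gap: 0.2
finger_force: 1.4
[2.0, -0.9, 1.5, 0.002, 0.001, 0.045]
[3.4, -1.4, 1.5, 0.002, 0.001, 0.095]
[4.3, -1.7, 1.5, 0.002, 0.001, 0.125]
```

View pics/t2.png

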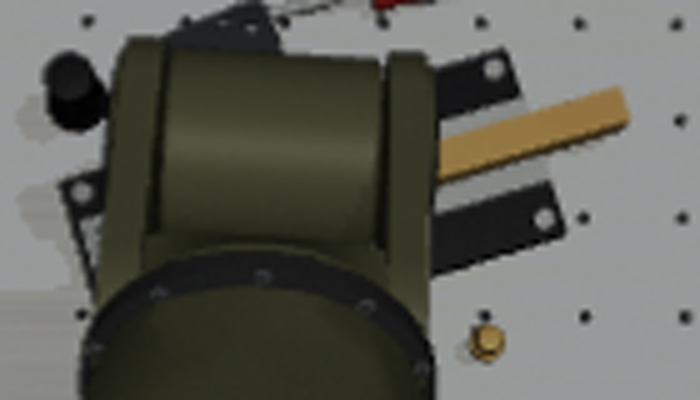

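The arm hides the disc here, and the contact force is light. I'll finish the push, then back off and rise for a wrist look.

```bash
python3 -m crank '[[0,2,-1,1,0,0,0.045],[0,3.5,-1.5,1,0,0,0.095],[0,3.5,-1.5,1,0,0,0.095],[0,-6,-1.5,0,0,0,0.095],[0,-14,-1.5,-10,0,0,0.095],[0,-30,-1.5,-50,0,0,0.095],[0,-50,-1.5,-100,0,0,0.095],[0,-70,-1.5,-140,0,0,0.095],[0,-90,-1.5,-160,0,0,0.095],[0,-90,-1.5,-160,0,0,0.095]]'
python3 - <<'E'
from h import *
im,W=cloud('wrist');np.savez('w2.npz',im=im,W=W);save(im,'w2.png')
hsv=cv2.cvtColor(im,cv2.COLOR_RGB2HSV).astype(int);H,S,V=[hsv[...,i] for i in range(3)];Z=W[...,2]
D=np.hypot(W[...,0]-L[0],W[...,1]-L[1])
m=(D<50)&((H<14)|(H>170))&(S>130)&(Z>62)&(Z<72);q=np.median(W[m],0) if m.any() else None;print('post',m.sum(),q)
if q is not None:
    t=np.arctan2(q[1]-L[1],q[0]-L[0]);print('stage',(t-np.pi/2-A+np.pi)%(2*np.pi)-np.pi)
m=(D<38)&(S<60)&(V>100)&(Z>8)&(Z<18);p=W[m][:,:2].astype(np.float32);print(len(p))
if len(p)>20:
    c,s,a=cv2.minAreaRect(p);v=np.linalg.svd(p-p.mean(0),full_matrices=0)[2][0];print('slot',c,s,a,np.arctan2(v[1],v[0])-A)
E
```

```text
clock: 5.0
eef_pos: [554.9, -76.6, 211.2]
eef_rot: [3.137, 0.003, 1.884]
wrist_force: [-0.1, -0.4, -0.4]
finger_gap: 0.6
finger_force: 0.0
post 24 [512.96627716  26.78213384  63.81063792]
stage -0.09751754351241182
1668
slot (537.5662231445312, 32.09017562866211) (21.421045303344727, 75.75455474853516) 13.757003784179688 -3.208952
```

View pics/w2.png

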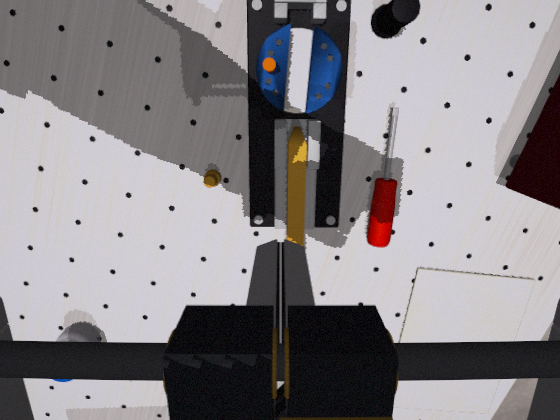

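The disc sits at (300,68) with the post at (269,64). The slot is within about 0.07 rad of the bar line, inside the nose's capture range. Next I'll go behind the bar's tail.

Run:
```python
from h import *
c=np.cos(A),np.sin(A); t=np.array([601.4,-165.2])-L
tx=t@c; ty=t@np.array([-c[1],c[0]]); print('tail lock',tx,ty)
p=wl(tx-22,0)
for z in(200,24): print(row([*p,z],A))
print(row([*wl(-97-8,0),24],A))
```

```text
tail lock -207.23973921907137 -0.245943918977666
[-122.2, 17.2, 8.8, 0.002, 0.001, 0.005]
[-122.0, 16.9, 184.8, 0.002, 0.001, 0.005]
[2.2, 17.5, 184.7, 0.002, 0.001, 0.005]
```

```bash
python3 -m crank '[[0,-40,6,0,0.002,0,0.005],[0,-80,12,0,0.002,0,0.005],[0,-115,17,5,0.002,0,0.005],[0,-122,17,40,0.002,0,0.005],[0,-122,17,80,0.002,0,0.005],[0,-122,17,120,0.002,0,0.005],[0,-122,17,150,0.002,0,0.005],[0,-122,17,172,0.002,0,0.005],[0,-122,17,185,0.002,0,0.005],[0,-122,17,185,0.002,0,0.005]]'; python3 -c "
from h import *
print(row([*wl(-97-8,0),24],A))"
```

```text
clock: 6.05
eef_pos: [606.0, -184.1, 20.1]
eef_rot: [-3.136, -0.003, 1.881]
wrist_force: [-1.1, -0.0, -0.2]
finger_gap: 0.6
finger_force: 0.0
[121.6, 1.2, -3.5, -0.005, -0.003, 0.002]
```

```bash
python3 -m crank '[[0,5,0.5,-2,-0.005,-0.003,0],[0,9,1,-3,-0.005,-0.003,0],[0,12,1,-3,-0.005,-0.003,0],[0,15,1,-3,-0.005,-0.003,0],[0,19,1,-3,-0.005,-0.003,0],[0,23,1,-3,-0.005,-0.003,0],[0,27,1,-3,-0.005,-0.003,0],[0,31,1,-3,-0.005,-0.003,0],[0,35,1,-3,-0.005,-0.003,0],[0,39,1,-3,-0.005,-0.003,0]]'; python3 -c "
from h import *
print(row([*wl(-97-8,0),24],A))"
```

```text
clock: 7.05
eef_pos: [596.4, -147.2, 25.5]
eef_rot: [3.139, 0.003, 1.88]
wrist_force: [1.6, -3.6, 3.5]
finger_gap: 0.5
finger_force: 2.3
[83.5, -0.8, 1.2, 0.003, 0.003, 0.001]
```

```bash
python3 -m crank '[[0,5,0,0,0.002,0.002,0],[0,10,0,0,0.002,0.002,0],[0,15,0,0,0.002,0.002,0],[0,20,-0.5,0,0.002,0.002,0],[0,25,-0.5,0,0.002,0.002,0],[0,30,-0.5,0,0.002,0.002,0],[0,35,-0.5,0,0.002,0.002,0],[0,40,-0.5,0,0.002,0.002,0],[0,45,-0.5,0,0.002,0.002,0],[0,50,-0.5,0,0.002,0.002,0]]'; python3 -c "
from h import *
print(row([*wl(-97-8,0),24],A))"
```

```text
clock: 8.05
eef_pos: [580.7, -99.6, 25.4]
eef_rot: [3.14, 0.001, 1.88]
wrist_force: [2.0, -4.6, 4.1]
finger_gap: 0.6
finger_force: 2.6
[33.5, -0.4, 1.3, 0.001, 0.001, 0.001]
```

```bash
python3 -m crank '[[0,4,0,0,0,0,0],[0,8,0,0,0,0,0],[0,12,0,0,0,0,0],[0,16,0,0,0,0,0],[0,20,0,0,0,0,0],[0,23,0,0,0,0,0],[0,26,0,0,0,0,0],[0,28,0,0,0,0,0],[0,29,0,0,0,0,0],[0,29,0,0,0,0,0]]'; python3 -m crank '[[0,1,0,0,0,0,0],[0,1.5,0,0,0,0,0],[0,2,0,0,0,0,0],[0,2,0,0,0,0,0]]';  python3 -c "
from h import *
print(row([*wl(-97-8,0),24],A))"
```

```text
clock: 9.05
eef_pos: [571.9, -72.1, 25.3]
eef_rot: [3.141, 0.001, 1.88]
wrist_force: [2.4, -4.3, 3.5]
finger_gap: 0.6
finger_force: 2.4
clock: 9.45
eef_pos: [571.4, -70.4, 25.3]
eef_rot: [3.14, 0.001, 1.88]
wrist_force: [2.4, -5.2, 3.6]
finger_gap: 0.7
finger_force: 2.9
[2.8, -0.4, 1.3, 0.001, 0.001, 0.001]
```

Force is still only sliding friction, so I'll creep until it rises at the stop.

```bash
for i in 1 2; do python3 -m crank '[[0,0.7,0,0,0,0,0],[0,1.4,0,0,0,0,0],[0,1.4,0,0,0,0,0]]' | grep -E 'eef_pos|wrist'; done
```

```text
eef_pos: [571.3, -70.0, 25.4]
wrist_force: [4.6, -12.0, 2.5]
eef_pos: [571.3, -69.9, 25.5]
wrist_force: [6.3, -20.5, -0.9]
```

The force jumped with no further movement, so the bar is on the stop. I'll back off, rise and check.

```bash
python3 -m crank '[[0,-3,0,0,0,0,0],[0,-10,0,0,0,0,0],[0,-25,0,0,0,0,0],[0,-35,0,-20,0,0,0],[0,-45,0,-60,0,0,0],[0,-55,0,-100,0,0,0],[0,-65,0,-140,0,0,0],[0,-75,0,-180,0,0,0],[0,-75,0,-190,0,0,0],[0,-75,0,-190,0,0,0]]'
python3 - <<'E'
from h import *
im,W=cloud('wrist');save(im,'w3.png')
hsv=cv2.cvtColor(im,cv2.COLOR_RGB2HSV).astype(int);H,S,V=[hsv[...,i] for i in range(3)];Z=W[...,2]
c=np.array([np.cos(A),np.sin(A)]);d=W[...,:2]-L;x=d@c;y=d@np.array([-c[1],c[0]])
m=(abs(y)<20)&(abs(x)<130)&(H>12)&(H<30)&(S>120)&(Z>30)&(Z<44)
print(m.sum(),np.percentile(x[m],[0,1,50,99,100]),np.median(y[m]),np.median(Z[m]))
E
```

```text
clock: 11.05
eef_pos: [593.4, -139.7, 216.3]
eef_rot: [3.139, 0.002, 1.879]
wrist_force: [-0.3, 0.3, -0.8]
finger_gap: 0.6
finger_force: 0.0
1887 [-95.71736693 -94.79205632 -52.02275041 -12.05563596 -11.2066911 ] 1.5214280376626377 35.77136734640815
```

View pics/w3.png

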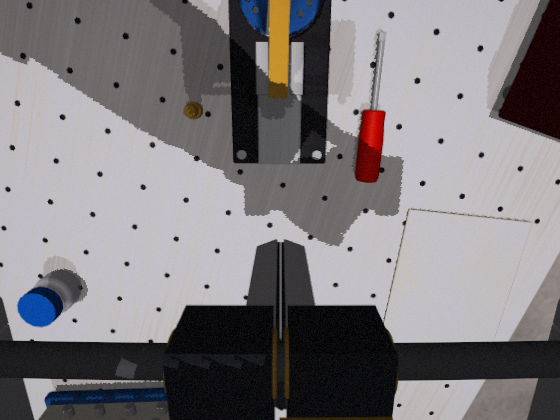

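The bar passes through the slot, with its tail at (280,97) just behind the guide's rear end, about 3 mm as specified. Bystanders in view are undisturbed, and the arm is clear.

```bash
python3 -c "
from cell import manip
print(manip.sign_off())"
```

```text
the job is handed in; nothing more can be done
None
```

I turned the slot into line and pushed the bar home against the receiver's stop (peak push about 21 N); the arm is clear of everything and the job was handed in at about 11 s, with no verdict returned.

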